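# Demagnetise the long reference block

## Robot

A 6-joint arm with a two-finger parallel gripper is mounted at the origin on the work surface. World frame = base frame: x ahead of the robot, y to its left, z up, the work surface at z = 0. Lengths are in m, angles in rad, forces in N, time in s.
With the tool pointing down it reaches from about 0.275 to 0.85 m from the base axis. Payload 19 kg.
Tool frame: the origin (TCP) lies on the centre line of the jaws, within the pads' length; the fingertips stand 8 mm ahead of it and the grasp point (between the pads) lies 11 mm behind it; z points along the fingers, y is the line along which they close (so a half turn about z gives the same grasp; the last joint's range is limited). The gripper opens to 85 mm and grips with 20 to 120 N. Pads are 22 mm wide; open, the fingers measure 114 mm over their backs; the gripper's body (76 mm by 85 mm) begins 54 mm behind the grasp point. The pads swing forward as they close: fully open they stand 13 mm farther back than shut.
Start: joints at [1.056, 0.15, 1.437, -0, 1.554, -0.134], TCP at [0.214, 0.534, 0.239] pointing down, gripper open.
Joint ranges: [-2.8, 2.8], [-0.68, 2.1], [0.12, 2.68], [-1.39, 4.53], [0.16, 2.79], [-2.81, 2.81]. Speed limits (rad/s): [1.89, 1.89, 2.22, 3.01, 3.01, 3.01].

## Interface

Orientations are given as a unit quaternion [w, x, y, z].
In Python, from workcell import monitor, viewer, job gives the robot as it stands. The module is installed in compiled form; this text tells all that it offers.
- The arm moves only by the tool jog_arm, never from a script. Its argument "moves" is a list that holds one entry, the list of rows, each a list of 7 numbers: the finger opening in cm, from 0 to 8.54, then the shift along the tool's x, y, z in cm, then the turn, a rotation vector about the tool's x, y, z in rad. In form: [[[gripper, x, y, z, wx, wy, wz], ...]]. A call has 1 to 8 rows; each row shifts and turns the commanded pose from where the row before left it, along the tool's axes as they then stand; what a row does not reach is not made up. A row lasts 1/12 s, in which the tool goes at most 41.7 mm and 7.16 degrees, less where a joint would pass 70% of its speed; a pose out of reach is approached as far as the arm can. A call with a gripper value outside its range is refused whole. The fingers move at their own pace and stop on an object; "force" is the grip in N (left out, the last holds). Time passes only in rows, so rows that do not move let the fingers close. It gives the time, the measured TCP pose, the force, the opening and the grip force at its end, in the units of the state.
- monitor.get_obs(): the state, without advancing time (a new reading comes with each control period).
- viewer.grab_frame(name): name is "scene" or "top" or "wrist"; returns the picture (420x560x3 uint8, red, green, blue); there is no depth.
- viewer.camera_model(name): a dict with "vertical_fov" (degrees; the focal length in pixels is half the picture's height over the tangent of half this angle, whatever the lens; pixels are square), "cx", "cy" (the principal point, pixels), "D" ([k1, k2, p1, p2, k3] as OpenCV has them; the pictures are not rectified), "position" and "orientation" of the camera in the world; the wrist camera has in their place "tool_from_camera" (4x4, takes a point from camera to tool coordinates, whose origin is the TCP and whose axes are the flange's). Camera axes: x right, y up, looking along -z (the intrinsics and any distortion apply to the point x, -y, -z); pixel columns grow to the right and rows downward; lengths in m; the calibration is good to about 2 mm. A picture is of the moment at which its call begins: read the wrist's pose just before it. camera_model takes no time and is no camera call.
- job.sign_off(): hands the job in; it is judged then, once.
The state is a dict: "time": time; "qpos": joint angles; "joint_velocities": joint speeds; "effort": joint torques, N m; "ee_pos": TCP position; "orientation": TCP orientation; "ft_force": force on the tool from outside, world axes, zero at the start; "wrist_torque": the same for the moment, N m; "opening": finger opening in m; "gripper_force": force on a finger pad.
Only numpy, scipy, OpenCV 4.12 (cv2) and the standard library are available. Lean on these libraries where they do the work, as an engineer would, in place of code of your own. Each camera call takes 0.05 s, during which the arm holds its last target. There are 200 camera calls.

## Task

Demagnetise the longest of the three steel blocks that stand on edge in the rack: with the selector still at off, lay it flat inside the outline engraved on the demagnetiser's plate, setting it down gently, not dropped or tipped over onto the plate (the black mat is free for laying it down and taking it another way). Then turn the selector knob clockwise to the stop marked by the large round disc, not a small stud, so that it rests in that click, and let go. Leave the block lying in the outline and everything else on the table where it is.

Things in the scene. Friction and masses are not known exactly. Their poses are not given: they have to be found in the camera images.
- block: The long steel reference block, 70 x 14 x 40 mm, about 0.3 kg; starts on edge in one of the rack's three slots (which one varies). Origin at its centre; own x along the 70 mm length, y across the 14 mm thickness, z along the 40 mm side (up while it stands on edge). Lying flat, its y is vertical (either face may be up).
- square: Bystander: shorter steel block, 40 x 14 x 40 mm, on edge in another slot. Origin at its centre.
- small: Bystander: low steel block, 50 x 14 x 30 mm, on edge in another slot. Origin at its centre.
- rack: Fixed grey rack on the table, 110 (x) x 210 (y) mm, its base 10 mm thick. Origin at the centre of its underside. Three slots run along its x at y = -65, 0 and 65 mm; slots are 18 mm wide between lips that rise to 20 mm above the table; blocks stand on the base, 10 mm above the table.
- mat: Black rubber mat fixed on the table, 150 (x) x 130 (y) x 3 mm, free for setting down. Origin at the centre of its underside.
- plate_mid (a point): Centre of the demagnetiser's flat steel work plate (130 x 130 mm, 4 mm proud of the housing), on its top surface, 64 mm above the table. The engraved outline around it is 84 mm along x by 54 mm along y inside. Axes are those of the housing (z up). The white housing is 200 (x) x 350 (y) mm, 60 mm high, its centre 85 mm along +y from this point; it is fixed.
- selector_grip (a point): On the selector's vertical axis, at the height to grip (95 mm above the table; 35 mm above the housing's top; the knob's top is 109 mm above the table). The black bar grip is 58 mm long, 16 mm thick, 38 mm high, over a skirt of 54 mm diameter and 10 mm height. Own x points along the bar to its pointer end (white line and nose), z up.
- selector_aim (a point): Point on the pointer's line, 54 mm from the knob's axis and 4 mm above the housing's top, turning with the knob: it stands over a stop's mark when the selector points at it.
- selector (a joint): Angle of the selector in rad, growing clockwise seen from above. Five detented stops: 0 (off, the start), 0.8, 1.6, 2.4 and 3.2; between stops it springs into the nearer one when let go. The peak torque is about 0.12 N m.
- mark: The mark of the wanted stop: the large black disc, 26 mm diameter, 4 mm high, fixed on the housing 54 mm from the knob's axis, at stop 1.6, 2.4 or 3.2. The other stops have small studs of 8 mm diameter in its stead. Origin at the centre of its underside.
- bottle: Bystander: white bottle, 52 mm diameter, 130 mm high. Origin at the centre of its underside.
- jar: Bystander: amber jar, 56 mm diameter, 60 mm high. Origin at the centre of its underside.
- loupe: Bystander: black loupe, 38 mm diameter, 34 mm high. Origin at the centre of its underside.
- brush: Bystander: brush lying on the table between the robot and the rack. Origin near its middle, on the table.

How it is judged:
By the outcome, as a careful person would: the job done as asked, in the order asked, and still so for the second after the job is handed in, with the robot touching nothing.
It also fails if it takes over 69 s, if anything falls off the work surface, if the arm or the gripper's body presses on something with over 40 N, if the wrist force passes 120 N, or if a joint passes its speed limit or range.

## Working session

There is one attempt and no reset: what is moved stays moved. The work goes in short steps, Python scripts to look and compute and a tool call to move; the robot and the scene stay as the last step left them, time stands still between calls to the robot, and variables do not carry over. Pictures are saved under pics/ and viewed, at most 10 in all, crops included, and the job is handed in when it is done.

Besides the shell and the picture viewer there is one more tool, called as name(argument=value, ...), one argument or row to a line, values as JSON. jog_arm: Moves the arm, as the interface text tells. Its arguments: {"type":"object","properties":{"moves":{"type":"array","items":{"type":"array","items":{"type":"array","items":{"type":"number"}}}},"force":{"type":"number"}},"required":["moves"]}

```bash
mkdir -p pics
cat > h.py <<'E'
import numpy as np, cv2
from scipy.spatial.transform import Rotation as R
from workcell import monitor, viewer, job
def q2R(q): return R.from_quat([q[1],q[2],q[3],q[0]]).as_matrix()
def cam(name):
    m=viewer.camera_model(name); f=210/np.tan(np.radians(m["vertical_fov"])/2)
    K=np.array([[f,0,m["cx"]],[0,f,m["cy"]],[0,0,1]]); D=np.array(m["D"],float)
    if name=="wrist":
        o=monitor.get_obs(); T=np.array(m["tool_from_camera"]); Rt=q2R(o["orientation"])
        return K,D,Rt@T[:3,:3],Rt@T[:3,3]+np.array(o["ee_pos"])
    return K,D,q2R(m["orientation"]),np.array(m["position"])
def shot(name,fn):
    c=cam(name); im=viewer.grab_frame(name); cv2.imwrite("pics/"+fn+".png",im[:,:,::-1])
    np.savez("pics/"+fn+".npz",K=c[0],D=c[1],R=c[2],p=c[3]); return im
def load(fn):
    z=np.load("pics/"+fn+".npz"); return cv2.imread("pics/"+fn+".png"),(z["K"],z["D"],z["R"],z["p"])
def ray(c,px):
    n=cv2.undistortPoints(np.array(px,float).reshape(-1,1,2),c[0],c[1]).reshape(-1,2)
    d=np.c_[n[:,0],-n[:,1],-np.ones(len(n))]@c[2].T; return d
def onplane(c,px,z):
    d=ray(c,px); return c[3]+d*((z-c[3][2])/d[:,2])[:,None]
def proj(c,P):
    q=(np.array(P,float).reshape(-1,3)-c[3])@c[2]; q=q*[1,-1,-1]
    return cv2.projectPoints(q,np.zeros(3),np.zeros(3),c[0],c[1])[0].reshape(-1,2)
E
python3 - <<'E'
from h import *
for n in("scene","top","wrist"):
    shot(n,n+"0"); c=cam(n); print(n,c[3].round(3),c[2].round(2).tolist(),c[0][0,0],c[1])
a=cv2.imread("pics/top0.png");cv2.imwrite("pics/top0b.png",a)
print(monitor.get_obs())
E
```

```text
scene [ 0.932 -0.579  0.869] [[0.84, -0.42, 0.35], [0.55, 0.64, -0.54], [0.0, 0.65, 0.76]] 481.28419569455644 [-0.11799772  0.          0.          0.          0.        ]
top [ 0.327 -0.014  1.204] [[0.01, 0.98, -0.2], [-1.0, 0.01, 0.0], [0.0, 0.2, 0.98]] 506.63478220915005 [-0.16808228  0.          0.          0.          0.        ]
wrist [0.146 0.561 0.372] [[0.37, -0.89, -0.27], [0.93, 0.36, 0.11], [-0.0, -0.29, 0.96]] 316.7773804379741 [0.02482681 0.         0.         0.         0.        ]
{'time': 0.15, 'qpos': array([ 1.05602274e+00,  1.50886317e-01,  1.43786428e+00,  2.00012238e-05,
        1.55380242e+00, -1.33996386e-01]), 'joint_velocities': array([-0.00081734, -0.0004217 , -0.00152561,  0.00143213, -0.00157759,
        0.00051307]), 'effort': array([ 4.96671113e-03, -7.13380694e+01, -5.71042871e+01, -2.29019099e-05,
        7.26771337e-03, -4.69837221e-05]), 'ee_pos': array([0.21361499, 0.53365329, 0.23881525]), 'orientation': array([-1.62523673e-04,  1.89240637e-01,  9.81930624e-01, -4.51950958e-04]), 'ft_force': array([ 0.47188139, -0.09865299,  0.48737057]), 'wrist_torque': array([-0.05832152,  0.03427209,  0.03297485]), 'gripper_force': 0.0, 'opening': 0.08569270711861449}
```

View pics/top0.png

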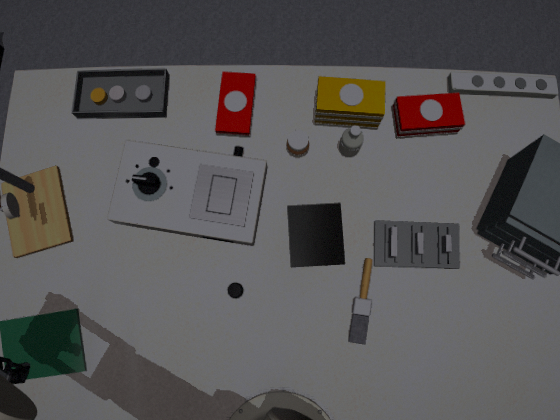

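View pics/scene0.png

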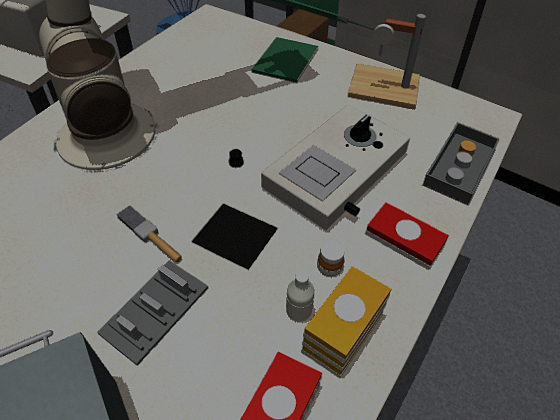

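The top view shows the rack at about (417,245), with the longest block near (394,242). The mat is at (316,235), the plate at (222,194) and the knob at (150,183), with the large disc near (154,161). I'll zoom in on the housing and the rack.

Run:
```python
from h import *
im,c=load("top0")
a=cv2.resize(im[135:250,105:275],None,fx=4.6,fy=4.6,interpolation=cv2.INTER_CUBIC)[:, :782]
a=cv2.convertScaleAbs(a,alpha=1.6)
cv2.imwrite("pics/crop1.png",a)
b=cv2.resize(im[215:275,280:470],None,fx=4.2,fy=4.2,interpolation=cv2.INTER_CUBIC)
cv2.imwrite("pics/crop2.png",cv2.convertScaleAbs(b,alpha=1.5))
print(a.shape,b.shape)
for n,px,z in [("rack",[[417,245]],.02),("mat",[[316,235]],.003),("knob",[[150,183]],.06),("disc",[[154,161]],.064),("plate",[[222,194]],.064)]: print(n,onplane(c,px,z).round(3))
```

```text
(529, 782, 3) (252, 798, 3)
rack [[ 0.476 -0.321  0.02 ]]
mat [[ 0.5   -0.081  0.003]]
knob [[0.611 0.312 0.06 ]]
disc [[0.663 0.305 0.064]]
plate [[0.585 0.14  0.064]]
```

View pics/crop1.png

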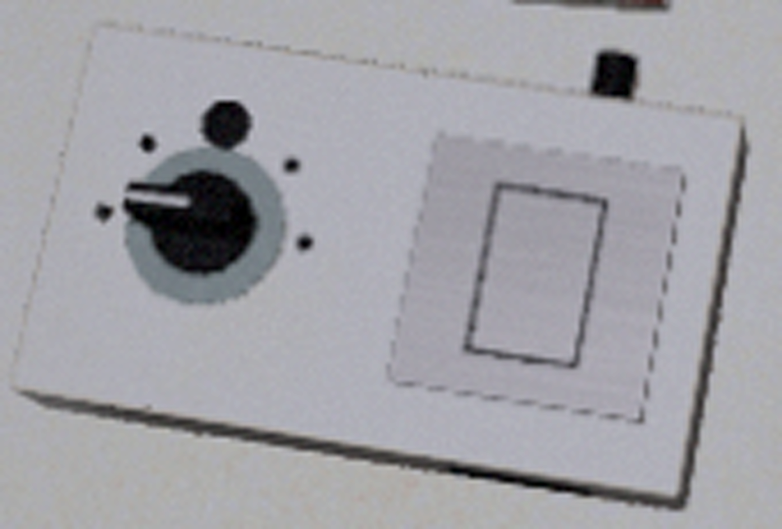

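View pics/crop2.png

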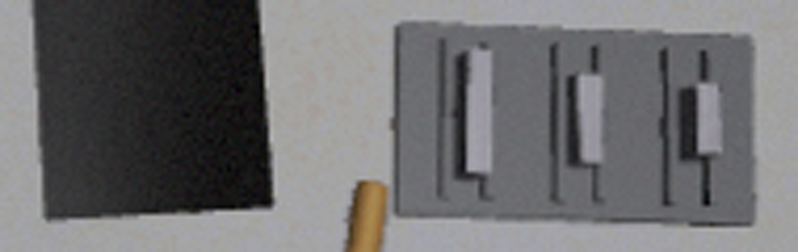

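The off stud is at crop (104,212). Going clockwise from there, the disc at (226,125) is the second stop, so the target is 1.6. The longest block is in the left slot (+y). My plan is to:

1. Grip the block by its ends.
2. Tilt it over the mat and release it so it lies flat.
3. Regrasp it from above and place it on the plate.

First I need a planner helper.

```bash
cat >> h.py <<'E'
def yaw(o): 
    M=q2R(o["orientation"]); return np.degrees(np.arctan2(M[1,1],M[0,1]))
def down(a):  # tool down with y axis at world angle a (deg)
    a=np.radians(a); y=np.array([np.cos(a),np.sin(a),0]); z=np.array([0,0,-1.]); return np.c_[np.cross(y,z),y,z]
def plan(p,a=None,M=None):
    o=monitor.get_obs(); R0=q2R(o["orientation"]); R1=down(a) if M is None else M
    rv=R.from_matrix(R0.T@R1).as_rotvec(); t=R1.T@(np.array(p)-o["ee_pos"])*100
    print("t%.2f"%o["time"],"pos",o["ee_pos"].round(4),"yaw %.2f"%yaw(o),"| rot",rv.round(3),"deg %.1f"%np.degrees(np.linalg.norm(rv)),"| then shift cm",t.round(2),"| F",o["ft_force"].round(1),"open",round(o["opening"],4),"j",o["qpos"].round(2))
E
python3 - <<'E'
from h import *
im,c=load("top0")
px=np.array([[468,48],[492,48],[490,172],[464,174]])/4.2+[280,215]
P=onplane(c,px,.05); print(P.round(4),P.mean(0))
plan([.45,-.25,.24],0)
E
```

```text
[[ 0.515  -0.254   0.05  ]
 [ 0.5151 -0.2674  0.05  ]
 [ 0.4462 -0.2644  0.05  ]
 [ 0.4451 -0.2499  0.05  ]] [ 0.48036306 -0.25893649  0.05      ]
t0.15 pos [0.2136 0.5337 0.2388] yaw 68.18 | rot [-1.00e-03  0.00e+00  1.19e+00] deg 68.2 | then shift cm [-78.37  23.64  -0.12] | F [ 0.5 -0.1  0.5] open 0.0857 j [ 1.06  0.15  1.44  0.    1.55 -0.13]
```

jog_arm(
  moves=[
    [[8.5, 0, 0, 0, 0, 0, 0.12], [8.5, 0, 0, 0, 0, 0, 0.12], [8.5, 0, 0, 0, 0, 0, 0.12], [8.5, 0, 0, 0, 0, 0, 0.12], [8.5, 0, 0, 0, 0, 0, 0.12], [8.5, 0, 0, 0, 0, 0, 0.12], [8.5, 0, 0, 0, 0, 0, 0.12], [8.5, 0, 0, 0, 0, 0, 0.12]],
  ],
)

```text
time: 0.82
ee_pos: [0.2136, 0.5337, 0.239]
orientation: [0.0, 0.624, 0.782, -0.0]
ft_force: [0.2, -0.3, 0.3]
opening: 0.0853
gripper_force: 0.0
```

jog_arm(
  moves=[
    [[8.5, 0, 0, 0, 0, 0, 0.12], [8.5, 0, 0, 0, 0, 0, 0.12], [8.5, -3.5, 1.1, 0, 0, 0, 0], [8.5, -3.5, 1.1, 0, 0, 0, 0], [8.5, -3.5, 1.1, 0, 0, 0, 0], [8.5, -3.5, 1.1, 0, 0, 0, 0], [8.5, -3.5, 1.1, 0, 0, 0, 0], [8.5, -3.5, 1.1, 0, 0, 0, 0]],
  ],
)

```text
time: 1.48
ee_pos: [0.2775, 0.3215, 0.2391]
orientation: [0.0, 0.71, 0.704, -0.0]
ft_force: [1.3, -0.4, 1.0]
opening: 0.085
gripper_force: 0.0
```

jog_arm(
  moves=[
    [[8.5, -3.5, 1.1, 0, 0, 0, 0], [8.5, -3.5, 1.1, 0, 0, 0, 0], [8.5, -3.5, 1.1, 0, 0, 0, 0], [8.5, -3.5, 1.1, 0, 0, 0, 0], [8.5, -3.5, 1.1, 0, 0, 0, 0], [8.5, -3.5, 1.1, 0, 0, 0, 0], [8.5, -3.5, 1.1, 0, 0, 0, 0], [8.5, -3.5, 1.1, 0, 0, 0, 0]],
  ],
)

```text
time: 2.15
ee_pos: [0.3627, 0.0404, 0.2394]
orientation: [0.0, 0.711, 0.704, 0.0]
ft_force: [0.8, 0.6, 0.3]
opening: 0.0851
gripper_force: 0.0
```

jog_arm(
  moves=[
    [[8.5, -3.5, 1.1, 0, 0, 0, 0], [8.5, -3.5, 1.1, 0, 0, 0, 0], [8.5, -3.5, 1.1, 0, 0, 0, 0], [8.5, -3.5, 1.1, 0, 0, 0, 0], [8.5, -3.5, 1.1, 0, 0, 0, 0], [8.5, -3.5, 1.1, 0, 0, 0, 0], [8.5, -3.5, 1.1, 0, 0, 0, 0], [8.5, 0, 0, 0, 0, 0, 0]],
  ],
)

```text
time: 2.82
ee_pos: [0.438, -0.2083, 0.2383]
orientation: [-0.0, 0.712, 0.702, -0.001]
ft_force: [0.8, -0.2, -0.4]
opening: 0.0851
gripper_force: 0.0
```

Run:
```python
from h import *
shot("wrist","w1")
plan([.48,-.259,.24],-3)
_,c=load("w1")
print(proj(c,[[.515,-.2607,.05],[.446,-.257,.05]]))
```

```text
t2.87 pos [ 0.4375 -0.206   0.2384] yaw -0.75 | rot [-0.002 -0.001  0.039] deg 2.2 | then shift cm [-5.07  4.53 -0.16] | F [ 0.5  0.5 -0.4] open 0.0848 j [-0.6  -0.04  1.64 -0.    1.54 -0.59]
[[350.93093043 243.16755834]
 [287.26402143 240.69780037]]
```

View pics/w1.png

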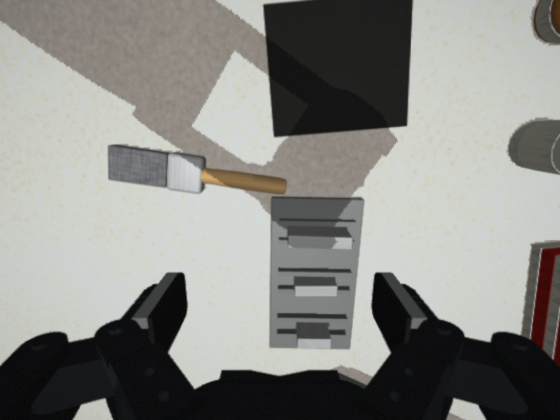

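The wrist view shows the block's top face spanning (287–352, ~242), which matches the projected top-camera estimate. I'll align over it and descend.

jog_arm(
  moves=[
    [[8.5, 0, 0, 0, 0, 0, 0.033], [8.5, -2.6, 2.2, 0, 0, 0, 0], [8.5, -2.6, 2.2, 0, 0, 0, 0], [8.5, 0, 0, 3, 0, 0, 0], [8.5, 0, 0, 3, 0, 0, 0], [8.5, 0, 0, 3, 0, 0, 0], [8.5, 0, 0, 3, 0, 0, 0], [8.5, 0, 0, 0, 0, 0, 0]],
  ],
)

```text
time: 3.53
ee_pos: [0.4769, -0.2551, 0.1141]
orientation: [-0.004, 0.722, 0.692, -0.001]
ft_force: [-0.6, 0.8, -0.9]
opening: 0.0845
gripper_force: 0.0
```

Run:
```python
from h import *
plan([.4803,-.259,.032],-2.7)
im=shot("wrist","w2")
_,c=load("w2")
P=np.array([[.515,-.2607,.05],[.446,-.257,.05],[.515,-.2607,.01],[.446,-.257,.01]])
print(proj(c,P).round(0))
```

```text
t3.53 pos [ 0.4769 -0.2551  0.1141] yaw -2.43 | rot [-0.007 -0.004  0.005] deg 0.5 | then shift cm [-0.38  0.36  8.21] | F [-0.6  0.8 -0.9] open 0.0845 j [-0.63  0.16  1.69  0.    1.3  -0.59]
[[337. 245.]
 [233. 244.]
 [328. 226.]
 [241. 225.]]
```

View pics/w2.png

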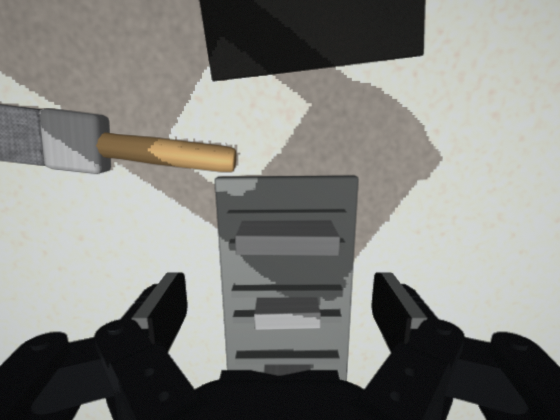

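The block's top face is centred at about (287,245), within 1 mm of the estimate. I'll descend and grip it.

jog_arm(
  moves=[
    [[8.5, -0.4, 0.4, 0, 0, 0, 0], [8.5, 0, 0, 2, 0, 0, 0], [8.5, 0, 0, 2, 0, 0, 0], [8.5, 0, 0, 2, 0, 0, 0], [8.5, 0, 0, 1, 0, 0, 0], [8.5, 0, 0, 1, 0, 0, 0], [8.5, 0, 0, 0, 0, 0, 0], [8.5, 0, 0, 0, 0, 0, 0]],
  ],
)

```text
time: 4.25
ee_pos: [0.4834, -0.2619, 0.0403]
orientation: [0.0, 0.722, 0.692, 0.0]
ft_force: [-0.1, 0.6, -0.7]
opening: 0.0849
gripper_force: 0.0
```

Run:
```python
from h import *
plan([.481,-.259,.030],-2.7)
```

```text
t4.25 pos [ 0.4834 -0.2619  0.0403] yaw -2.46 | rot [0.001 0.001 0.004] deg 0.2 | then shift cm [ 0.28 -0.25  1.03] | F [-0.1  0.6 -0.7] open 0.0849 j [-0.64  0.25  1.74 -0.    1.15 -0.59]
```

jog_arm(
  moves=[
    [[8.5, 0.28, -0.25, 0.5, 0, 0, 0], [8.5, 0, 0, 0.5, 0, 0, 0], [8.5, 0, 0, 0, 0, 0, 0], [6, 0, 0, 0, 0, 0, 0], [6, 0, 0, 0, 0, 0, 0], [6, 0, 0, 0, 0, 0, 0], [6, 0, 0, 0, 0, 0, 0], [6, 0, 0, 0, 0, 0, 0]],
  ],
  force=60,
)

```text
time: 4.92
ee_pos: [0.4807, -0.2588, 0.0301]
orientation: [0.0, 0.722, 0.692, -0.0]
ft_force: [-2.5, 1.2, 7.0]
opening: 0.0686
gripper_force: 68.9
```

jog_arm(
  moves=[
    [[6, 0, 0, 0, 0, 0, 0], [6, 0, 0, 0, 0, 0, 0], [6, 0, 0, 0, 0, 0, 0], [6, 0, 0, 0, 0, 0, 0]],
  ],
)

```text
time: 5.25
ee_pos: [0.4808, -0.2588, 0.0301]
orientation: [0.0, 0.722, 0.692, 0.0]
ft_force: [-2.6, 0.8, 6.6]
opening: 0.0688
gripper_force: 68.9
```

jog_arm(
  moves=[
    [[6, 0, 0, -1, 0, 0, 0], [6, 0, 0, -3, 0, 0, 0], [6, 0, 0, -3, 0, 0, 0], [6, 0, 0, -3, 0, 0, 0], [6, 3, 1, 0, 0, 0, 0], [6, 3, 1, 0, 0, 0, 0], [6, 3, 1, 0, 0, 0, 0], [6, 3, 1, 0, 0, 0, 0]],
  ],
)

```text
time: 5.92
ee_pos: [0.5258, -0.1392, 0.1302]
orientation: [0.0, 0.722, 0.692, 0.0]
ft_force: [0.5, -1.3, -3.8]
opening: 0.0687
gripper_force: 70.0
```

jog_arm(
  moves=[
    [[6, 3, 1, 0, 0, 0, 0], [6, 3, 0, 0, 0, 0, 0], [6, 0, 0, 0, 0, 0, -0.115], [6, 0, 0, 0, 0, 0, -0.115], [6, 0, 0, 0, 0, 0, -0.115], [6, 0, 0, 0, 0, 0, -0.115], [6, 0, 0, 0, 0, 0, -0.115], [6, 0, 0, 0, 0, 0, -0.115]],
  ],
)

```text
time: 6.58
ee_pos: [0.5381, -0.0808, 0.1299]
orientation: [0.0, 0.443, 0.896, -0.0]
ft_force: [-0.5, -0.4, -3.1]
opening: 0.0683
gripper_force: 70.0
```

jog_arm(
  moves=[
    [[6, 0, 0, 0, 0, 0, -0.115], [6, 0, 0, 0, 0, 0, -0.115], [6, 0, 0, 0, 0, 0, -0.115], [6, 0, 0, 0, 0, 0, -0.115], [6, 0, 0, 0, 0, 0, -0.115], [6, 0, 0, 0, 0, 0, -0.115], [6, 0, 0, 0, 0, 0, -0.115], [6, 0, 0, 0, 0, 0, -0.115]],
  ],
)

```text
time: 7.25
ee_pos: [0.5381, -0.0809, 0.1299]
orientation: [0.0, -0.001, 1.0, -0.0]
ft_force: [-0.4, -0.0, -3.0]
opening: 0.0682
gripper_force: 70.0
```

Run:
```python
from h import *
shot("wrist","w3"); im,c=load("top0")
g=cv2.cvtColor(im,cv2.COLOR_BGR2GRAY); m=((g<45)&(np.indices(g.shape)[1]>280)&(np.indices(g.shape)[1]<350)&(np.indices(g.shape)[0]>195)&(np.indices(g.shape)[0]<275)).astype(np.uint8)
k=max(cv2.findContours(m,0,2)[0],key=cv2.contourArea); r=cv2.minAreaRect(k); P=onplane(c,cv2.boxPoints(r),.003);print(P.round(3),P.mean(0))
t=np.radians(55); M=down(90)@R.from_euler('y',-t).as_matrix()
plan([.53,-.08,.13],M=M); print(M.round(2))
```

```text
[[ 0.57  -0.011  0.003]
 [ 0.58  -0.14   0.003]
 [ 0.432 -0.148  0.003]
 [ 0.423 -0.022  0.003]] [ 0.50128484 -0.08037741  0.003     ]
t7.30 pos [ 0.5381 -0.0809  0.1299] yaw 90.65 | rot [ 0.005 -0.96   0.01 ] deg 55.0 | then shift cm [ 0.46  0.09 -0.67] | F [-0.3 -1.2 -3.1] open 0.0688 j [-0.29  0.15  1.66 -0.    1.33 -1.87]
[[-0.57  0.    0.82]
 [ 0.    1.   -0.  ]
 [-0.82  0.   -0.57]]
```

jog_arm(
  moves=[
    [[6, 0, 0, 0, 0, -0.109, 0], [6, 0, 0, 0, 0, -0.109, 0], [6, 0, 0, 0, 0, -0.109, 0], [6, 0, 0, 0, 0, -0.109, 0], [6, 0, 0, 0, 0, -0.109, 0], [6, 0, 0, 0, 0, -0.109, 0], [6, 0, 0, 0, 0, -0.109, 0], [6, 0, 0, 0, 0, -0.109, 0]],
  ],
)

```text
time: 7.97
ee_pos: [0.5383, -0.0785, 0.1295]
orientation: [0.397, 0.001, 0.918, 0.003]
ft_force: [1.0, 1.3, -3.9]
opening: 0.0689
gripper_force: 70.1
```

Run:
```python
from h import *
t=np.radians(50); M=down(90)@R.from_euler('y',-t).as_matrix()
plan([.51,-.08,.025],M=M); shot("scene","s3")
```

```text
t7.97 pos [ 0.5383 -0.0785  0.1295] yaw 90.06 | rot [ 0.005 -0.056 -0.004] deg 3.2 | then shift cm [ 9.83 -0.15  4.55] | F [ 1.   1.3 -3.9] open 0.0689 j [-0.5  -0.23  2.25  0.8   0.51 -2.66]
```

View pics/s3.png

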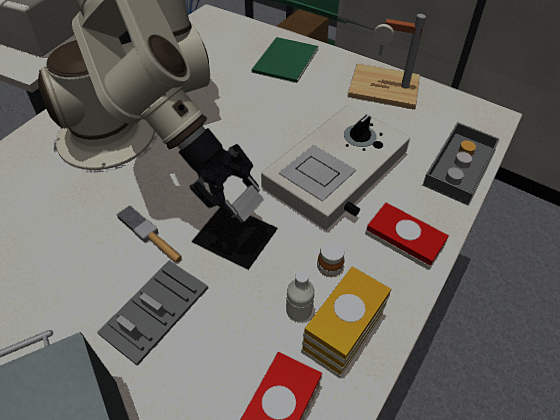

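The block is held, tilted about 47–50° above the mat. I'll lower it straight down.

jog_arm(
  moves=[
    [[6, 2, 0, 1.3, 0, 0, 0], [6, 2, 0, 1.3, 0, 0, 0], [6, 2, 0, 1.3, 0, 0, 0], [6, 1, 0, 0.65, 0, 0, 0], [6, 1, 0, 0.65, 0, 0, 0], [6, 0, 0, 0, 0, 0, 0], [6, 0, 0, 0, 0, 0, 0]],
  ],
)

```text
time: 8.6
ee_pos: [0.5246, -0.0636, 0.0594]
orientation: [0.378, 0.007, 0.926, -0.003]
ft_force: [-0.4, 0.9, -2.3]
opening: 0.0685
gripper_force: 70.0
```

Run:
```python
from h import *
t=np.radians(50); M=down(90)@R.from_euler('y',-t).as_matrix()
o=monitor.get_obs(); p=o["ee_pos"]; print(q2R(o["orientation"]).round(3))
plan([p[0],p[1],.022],M=M)
```

```text
[[-0.715  0.016  0.699]
 [ 0.011  1.    -0.011]
 [-0.699 -0.001 -0.715]]
t8.60 pos [ 0.5246 -0.0636  0.0594] yaw 89.10 | rot [-0.012 -0.098 -0.01 ] deg 5.7 | then shift cm [2.86 0.   2.4 ] | F [-0.4  0.9 -2.3] open 0.0685 j [-0.44 -0.13  2.33  0.95  0.36 -2.81]
```

jog_arm(
  moves=[
    [[6, 0, 0, 0, 0.06, 0, 0.062], [6, 0, 0, 0, 0.06, 0, 0.062], [6, 0, 0, 0, 0.06, 0, 0.062], [6, 0, 0, 0, 0.06, 0, 0.062], [6, 0, 0, 0, 0.06, 0, 0.062], [6, 0, 0, 0, 0.06, 0, 0.062], [6, 0, 0, 0, 0, 0, 0], [6, 0, 0, 0, 0, 0, 0]],
  ],
)

```text
time: 9.27
ee_pos: [0.5175, -0.0648, 0.0515]
orientation: [0.358, 0.11, 0.926, -0.046]
ft_force: [-0.5, -0.6, -3.5]
opening: 0.0682
gripper_force: 70.1
```

Run:
```python
from h import *
o=monitor.get_obs(); p=o["ee_pos"]; A=q2R(o["orientation"]);print(A.round(3))
t=np.radians(48); M=down(yaw(o))@R.from_euler('y',-t).as_matrix()
plan([.515,-.08,.024],M=M)
```

```text
[[-0.72   0.236  0.652]
 [ 0.171  0.972 -0.163]
 [-0.673 -0.006 -0.74 ]]
t9.27 pos [ 0.5175 -0.0648  0.0515] yaw 76.35 | rot [-0.004 -0.1    0.004] deg 5.7 | then shift cm [ 1.97 -1.53  1.92] | F [-0.5 -0.6 -3.5] open 0.0682 j [-0.29 -0.13  2.32  0.15  0.21 -1.76]
```

jog_arm(
  moves=[
    [[6, 0, 0, 0, 0, 0.09, 0], [6, 0.5, -0.6, 0.8, 0, 0, 0], [6, 0.5, -0.6, 0.8, 0, 0, 0], [6, 0.3, 0, 0.4, 0, 0, 0], [6, 0, 0, 0, 0, 0, 0], [6, 0, 0, 0, 0, 0, 0]],
  ],
)

```text
time: 9.77
ee_pos: [0.5157, -0.0771, 0.0269]
orientation: [0.315, 0.113, 0.942, -0.041]
ft_force: [-1.0, 0.1, -4.3]
opening: 0.0688
gripper_force: 70.0
```

Run:
```python
from h import *
o=monitor.get_obs(); p=o["ee_pos"]; A=q2R(o["orientation"]);print(A.round(3))
lo=20*abs(A[2,2])+7*abs(A[2,0])
print("gap mm",p[2]*1000-3-lo)
plan([p[0],p[1],.003+lo/1000],M=A)
```

```text
[[-0.776  0.238  0.584]
 [ 0.187  0.971 -0.147]
 [-0.602 -0.005 -0.798]]
gap mm 3.731829128341939
t9.77 pos [ 0.5157 -0.0771  0.0269] yaw 76.25 | rot [0. 0. 0.] deg 0.0 | then shift cm [0.22 0.   0.3 ] | F [-1.   0.1 -4.3] open 0.0688 j [-0.32 -0.06  2.28  0.17  0.28 -1.81]
```

jog_arm(
  moves=[
    [[6, 0.12, 0, 0.16, 0, 0, 0], [6, 0.09, 0, 0.12, 0, 0, 0], [6, 0, 0, 0, 0, 0, 0], [6, 0, 0, 0, 0, 0, 0]],
  ],
)

```text
time: 10.1
ee_pos: [0.5158, -0.077, 0.0236]
orientation: [0.315, 0.112, 0.941, -0.041]
ft_force: [0.7, -0.1, -3.6]
opening: 0.0686
gripper_force: 70.0
```

jog_arm(
  moves=[
    [[8.5, 0, 0, 0, 0, 0, 0], [8.5, 0, 0, 0, 0, 0, 0], [8.5, 0, 0, 0, 0, 0, 0], [8.5, 0, 0, 0, 0, 0, 0], [8.5, 0, 0, 0, 0, 0, 0], [8.5, 0, 0, 0, 0, 0, 0], [8.5, 0, 0, 0, 0, 0, 0]],
  ],
)

```text
time: 10.68
ee_pos: [0.5158, -0.0771, 0.0235]
orientation: [0.315, 0.113, 0.941, -0.041]
ft_force: [0.3, 0.2, 0.5]
opening: 0.0853
gripper_force: 0.0
```

Run:
```python
from h import *
shot("scene","s4"); im=cv2.imread("pics/s4.png")[140:290,150:350]
cv2.imwrite("pics/s4c.png",cv2.resize(im,None,fx=3.5,fy=3.5))
```

```text
(no output)
```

View pics/s4c.png

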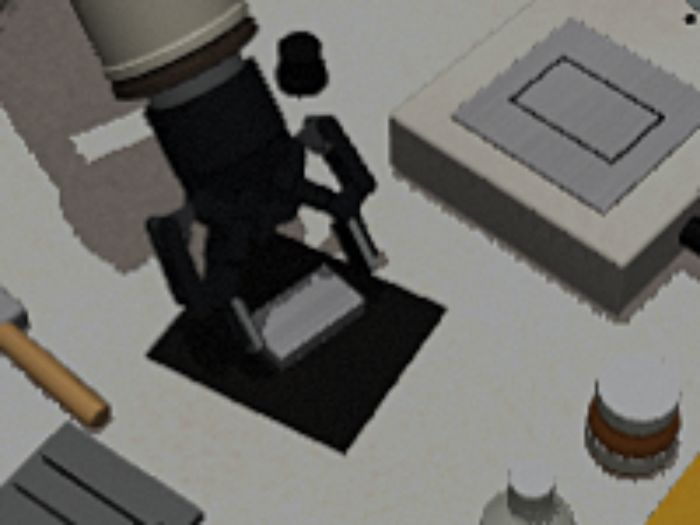

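The block lies flat on the mat between the open fingers. I'll retreat, go upright and measure it from the wrist camera.

jog_arm(
  moves=[
    [[8.5, 0, 0, -3, 0, 0, 0], [8.5, 0, 0, -4, 0, 0, 0], [8.5, 0, 0, -4, 0, 0, 0], [8.5, -2, 0, -2, 0, 0.107, 0], [8.5, -2, 0, -2, 0, 0.107, 0], [8.5, 0, 0, 0, 0, 0.107, 0], [8.5, 0, 0, 0, 0, 0.107, 0], [8.5, 0, 0, 0, 0, 0.107, 0]],
  ],
)

```text
time: 11.4
ee_pos: [0.4685, -0.0645, 0.1548]
orientation: [0.063, 0.119, 0.991, -0.01]
ft_force: [-0.5, 0.0, -0.9]
opening: 0.0848
gripper_force: 0.0
```

jog_arm(
  moves=[
    [[8.5, 0, 0, 0, 0, 0.107, 0], [8.5, 0, 0, 0, 0, 0, 0], [8.5, 0, 0, 0, 0, 0, 0]],
  ],
)

```text
time: 11.65
ee_pos: [0.4688, -0.0645, 0.1525]
orientation: [0.011, 0.119, 0.993, -0.003]
ft_force: [0.4, 1.4, -0.6]
opening: 0.085
gripper_force: 0.0
```

```bash
cat >> h.py <<'E'
def blob(fn,z,m,near):
    im,c=load(fn)
    best=None
    for k in cv2.findContours(m.astype(np.uint8),0,2)[0]:
        if cv2.contourArea(k)<30: continue
        P=onplane(c,k.reshape(-1,2),z); r=cv2.minAreaRect((P[:,:2]*1000).astype(np.float32))
        d=np.hypot(*(np.array(r[0])/1000-near))
        if d<.06: print("rect mm",np.round(r[0],1),np.round(r[1],1),"ang",round(r[2],1),"area px",cv2.contourArea(k))
E
python3 - <<'E'
from h import *
shot("wrist","w5"); im,c=load("w5")
g=cv2.cvtColor(im,cv2.COLOR_BGR2GRAY)
print(proj(c,[[.52,-.077,.017]]))
for th in(60,80,100,120): print(th); blob("w5",.017,g>th,np.array([.53,-.08]))
plan([.53,-.08,.12],76)
shot("top","t5"); im,c=load("top0"); im2,c2=load("t5")
u=proj(c2,[[.52,-.077,.017]]); print(u); g=cv2.cvtColor(im2,cv2.COLOR_BGR2GRAY)
for th in(60,80,100): print(th); blob("t5",.017,g>th,np.array([.53,-.08]))
E
```

```text
[[279.26056357 261.38181664]]
60
rect mm [488.5 -86.6] [536.  355.3] ang 76.2 area px 184481.0
80
rect mm [487.8 -86.5] [535.8 354. ] ang 76.2 area px 180615.0
100
rect mm [485.3 -96.9] [514.4 354. ] ang 76.2 area px 159812.5
120
rect mm [490.1 -77.4] [473.9 354. ] ang 76.2 area px 143707.5
t11.70 pos [ 0.4682 -0.0643  0.1528] yaw 76.33 | rot [-0.004  0.024  0.006] deg 1.4 | then shift cm [-6.37 -0.03  3.28] | F [-0.1  1.1 -0.5] open 0.0848 j [-0.3  -0.03  1.81 -0.    1.34 -1.63]
[[314.71369864 225.91562589]]
60
80
rect mm [549.2 -90.6] [164.9 137.6] ang 73.0 area px 3632.5
100
rect mm [553.8 -92.1] [161.9  82.6] ang 72.7 area px 2006.0
```

```bash
sed -i 's/np.uint8),0,2)/np.uint8),1,2)/' h.py
python3 - <<'E'
from h import *
im,c=load("w5"); g=cv2.cvtColor(im,cv2.COLOR_BGR2GRAY)
for th in(50,70,90,110,130,150,170): print(th); blob("w5",.017,g>th,np.array([.53,-.08]))
cv2.imwrite("pics/w5c.png",im[150:350,130:430].repeat(2,0).repeat(2,1))
E
```

```text
50
rect mm [500.6 -72.9] [70.6 43. ] ang 76.4 area px 3356.5
rect mm [496.3 -78.5] [141.3 122. ] ang 3.7 area px 19468.0
rect mm [492.3 -70.9] [568.3 355.3] ang 76.2 area px 187531.0
70
rect mm [500.5 -73. ] [69.9 43. ] ang 76.4 area px 3264.5
rect mm [496.3 -78.4] [142.  122.6] ang 3.8 area px 19682.0
rect mm [488.5 -86.6] [536.  355.3] ang 76.2 area px 182496.0
90
rect mm [502.1 -73.3] [69.7 39.8] ang 75.5 area px 2987.5
rect mm [496.4 -78.5] [142.4 123.2] ang 3.7 area px 19832.0
rect mm [487.8 -86.5] [535.8 354. ] ang 76.2 area px 177174.0
110
rect mm [502.3 -73.4] [68.3 38.7] ang 75.3 area px 2854.5
rect mm [496.4 -78.5] [142.9 123.8] ang 3.7 area px 19965.0
rect mm [490.1 -77.3] [474.1 354. ] ang 76.2 area px 145846.5
130
rect mm [502.  -73.7] [67.2 37.3] ang 75.3 area px 2270.5
rect mm [496.3 -78.4] [143.5 124.4] ang 3.7 area px 20138.0
rect mm [490.  -77.4] [473.9 354. ] ang 76.2 area px 143164.0
150
rect mm [496.2 -78.1] [144.3 125. ] ang 3.7 area px 20258.0
rect mm [488.6 -76.7] [474.4 353.1] ang 76.8 area px 141829.5
170
```

View pics/w5c.png

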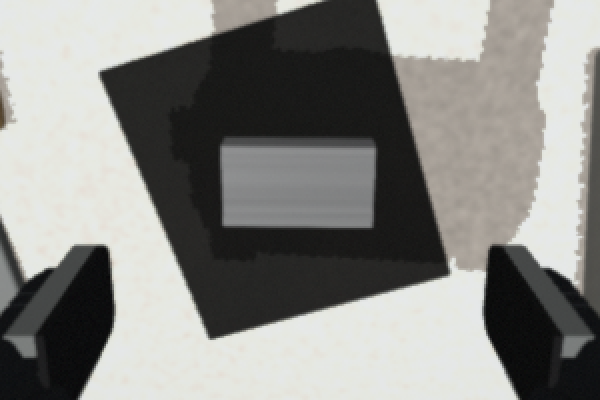

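The block lies at about (502,-73) mm, 70 × 40, with its long axis at 76°. To choose the grip height, I'll work out where the fingertips sit when open, using the pad tips in the picture: crop (75–108,247) on the left, (490–525,247) on the right.

Run:
```python
from h import *
im,c=load("w5"); m=viewer.camera_model("wrist"); T=np.array(m["tool_from_camera"])
cc=(c[0],c[1],T[:3,:3],T[:3,3]); print(T.round(3))
for s in (0,.005,.010,.013):
    for y in(-.0425,.0425): print(s,y,[((proj(cc,[[x,y,.008-s]])[0]-[130,150])*2).round(0).tolist() for x in(.011,-.011)])
plan([.502,-.0735,.05],75.8)
```

```text
[[-0.     0.958  0.286  0.073]
 [ 1.     0.    -0.     0.   ]
 [-0.     0.286 -0.958 -0.134]
 [ 0.     0.     0.     1.   ]]
0 -0.0425 [[121.0, 214.0], [128.0, 295.0]]
0 0.0425 [[473.0, 214.0], [466.0, 295.0]]
0.005 -0.0425 [[115.0, 223.0], [122.0, 306.0]]
0.005 0.0425 [[478.0, 223.0], [471.0, 306.0]]
0.01 -0.0425 [[109.0, 232.0], [117.0, 318.0]]
0.01 0.0425 [[484.0, 232.0], [477.0, 318.0]]
0.013 -0.0425 [[105.0, 238.0], [113.0, 325.0]]
0.013 0.0425 [[488.0, 238.0], [480.0, 325.0]]
t11.75 pos [ 0.4679 -0.0642  0.1531] yaw 76.33 | rot [-0.004  0.025  0.009] deg 1.5 | then shift cm [-3.54 -0.07 10.31] | F [ 0.3 -0.5  0. ] open 0.085 j [-0.3  -0.03  1.81 -0.    1.34 -1.63]
```

The open tips sit about 13 mm further back, so when gripping at 70 mm they are roughly level with the TCP. I'll grip at TCP z ≈ 7 mm.

jog_arm(
  moves=[
    [[8.5, 0, 0, 0, -0.004, 0.025, 0.009], [8.5, -3.5, -0.07, 3, 0, 0, 0], [8.5, 0, 0, 3.5, 0, 0, 0], [8.5, 0, 0, 3.5, 0, 0, 0], [8.5, 0, 0, 2, 0, 0, 0], [8.5, 0, 0, 0, 0, 0, 0], [8.5, 0, 0, 0, 0, 0, 0], [8.5, 0, 0, 0, 0, 0, 0]],
  ],
)

```text
time: 12.42
ee_pos: [0.4992, -0.0729, 0.0382]
orientation: [0.0, 0.124, 0.992, -0.0]
ft_force: [0.5, -0.1, 0.3]
opening: 0.085
gripper_force: 0.0
```

Run:
```python
from h import *
plan([.502,-.0735,.007],75.8)
shot("wrist","w6"); im,c=load("w6"); g=cv2.cvtColor(im,cv2.COLOR_BGR2GRAY)
for th in(80,100): blob("w6",.017,g>th,np.array([.50,-.07]))
```

```text
t12.42 pos [ 0.4992 -0.0729  0.0382] yaw 75.80 | rot [-0.  0. -0.] deg 0.0 | then shift cm [-0.28  0.01  3.12] | F [ 0.5 -0.1  0.3] open 0.085 j [-0.3   0.16  1.85 -0.    1.12 -1.62]
rect mm [501.8 -73.3] [69.2 40.5] ang 75.8 area px 8594.0
rect mm [464.6 -59.1] [292.1 167.5] ang 75.8 area px 129701.5
rect mm [502.1 -73.3] [69.  38.8] ang 75.8 area px 8303.5
rect mm [461.9 -68.2] [273.1 166.9] ang 75.8 area px 124465.5
```

jog_arm(
  moves=[
    [[8.5, -0.28, 0, 1, 0, 0, 0], [8.5, 0, 0, 1, 0, 0, 0], [8.5, 0, 0, 0.7, 0, 0, 0], [8.5, 0, 0, 0.4, 0, 0, 0], [8.5, 0, 0, 0, 0, 0, 0], [8.5, 0, 0, 0, 0, 0, 0]],
  ],
)

```text
time: 12.97
ee_pos: [0.501, -0.0733, 0.005]
orientation: [-0.001, 0.123, 0.992, 0.0]
ft_force: [0.2, -0.4, 0.8]
opening: 0.085
gripper_force: 0.0
```

jog_arm(
  moves=[
    [[6, 0, 0, 0, 0, 0, 0], [6, 0, 0, 0, 0, 0, 0], [6, 0, 0, 0, 0, 0, 0], [6, 0, 0, 0, 0, 0, 0], [6, 0, 0, 0, 0, 0, 0], [6, 0, 0, 0, 0, 0, 0], [6, 0, 0, 0, 0, 0, 0]],
  ],
  force=60,
)

```text
time: 13.55
ee_pos: [0.5013, -0.0734, 0.006]
orientation: [-0.001, 0.123, 0.992, -0.0]
ft_force: [-4.2, 1.5, 7.9]
opening: 0.0683
gripper_force: 67.2
```

jog_arm(
  moves=[
    [[6, 0, 0, -1, 0, 0, 0], [6, 0, 0, -3, 0, 0, 0], [6, 0, 0, -3, 0, 0, 0], [6, 0, 0, -3, 0, 0, 0], [6, 0, 0, -3, 0, 0, 0], [6, 0, 0, -2, 0, 0, 0], [6, 0, 0, 0, 0, 0, 0], [6, 0, 0, 0, 0, 0, 0]],
  ],
)

```text
time: 14.22
ee_pos: [0.5017, -0.0735, 0.1563]
orientation: [-0.0, 0.123, 0.992, -0.0]
ft_force: [-0.3, -0.4, -3.8]
opening: 0.0683
gripper_force: 70.5
```

Run:
```python
from h import *
im,c=load("top0")
# outline corners from the crop (left/top/right/bottom inner), scale 4.6, offset (105,135)
px=np.array([[498,186],[606,202],[577,365],[467,350]])/4.6+[105,135]
P=onplane(c,px,.064); print(P.round(4),P.mean(0).round(4))
e=P[0]-P[3]+P[1]-P[2]; print("ang x",np.degrees(np.arctan2(e[1],e[0])),np.linalg.norm(P[0]-P[3]),np.linalg.norm(P[0]-P[1]))
g=cv2.cvtColor(im,cv2.COLOR_BGR2GRAY)
K=onplane(c,np.array([[104,212],[148,143],[226,125],[292,165],[305,242]])/4.6+[105,135],.063)
print(K.round(4))
A=np.c_[2*K[:,:2],np.ones(5)]; s=np.linalg.lstsq(A,(K[:,:2]**2).sum(1),rcond=None)[0]; ctr=s[:2]; print("knob",ctr,"r",np.sqrt(s[2]+ctr@ctr)); d=K[:,:2]-ctr; print(np.degrees(np.arctan2(d[:,1],d[:,0])))
plan([P[:,0].mean(),P[:,1].mean(),.15],-10)
```

```text
[[0.6289 0.1621 0.064 ]
 [0.621  0.1068 0.064 ]
 [0.5371 0.1187 0.064 ]
 [0.5441 0.1742 0.064 ]] [0.5828 0.1404 0.064 ]
ang x -8.087479768543892 0.0857091574331574 0.05584764193464759
[[0.6141 0.3663 0.063 ]
 [0.6509 0.3458 0.063 ]
 [0.6607 0.3052 0.063 ]
 [0.6395 0.2691 0.063 ]
 [0.5991 0.2599 0.063 ]]
knob [0.60785966 0.31295921] r 0.053840003433632946
[ 83.31182838  37.33695921  -8.3404831  -54.14157176 -99.38473502]
t14.22 pos [ 0.5017 -0.0735  0.1563] yaw 75.82 | rot [-0.     0.     1.498] deg 85.8 | then shift cm [22.47  4.27  0.63] | F [-0.3 -0.4 -3.8] open 0.0683 j [-0.3   0.05  1.71 -0.    1.37 -1.62]
```

The outline's centre is (0.583, 0.140) with its axis at −8.1°. The knob's axis is (0.608, 0.313), the off stud is at 83.3° and the disc at −8.3°. That is 91.7° of travel, or 1.6 rad.

jog_arm(
  moves=[
    [[6, 0, 0, 0, 0, 0, 0.1127], [6, 0, 0, 0, 0, 0, 0.1127], [6, 0, 0, 0, 0, 0, 0.1127], [6, 0, 0, 0, 0, 0, 0.1127], [6, 0, 0, 0, 0, 0, 0.1127], [6, 0, 0, 0, 0, 0, 0.1127], [6, 0, 0, 0, 0, 0, 0.1127], [6, 0, 0, 0, 0, 0, 0.1127]],
  ],
)

```text
time: 14.88
ee_pos: [0.5007, -0.0732, 0.1536]
orientation: [-0.002, 0.546, 0.838, -0.001]
ft_force: [0.2, -0.1, -3.6]
opening: 0.0679
gripper_force: 70.4
```

jog_arm(
  moves=[
    [[6, 0, 0, 0, 0, 0, 0.1127], [6, 0, 0, 0, 0, 0, 0.1127], [6, 0, 0, 0, 0, 0, 0.1127], [6, 0, 0, 0, 0, 0, 0.1127], [6, 0, 0, 0, 0, 0, 0.1127], [6, 3, 0.7, 0, 0, 0, 0], [6, 3, 0.7, 0, 0, 0, 0], [6, 3, 0.7, 0, 0, 0, 0]],
  ],
)

```text
time: 15.55
ee_pos: [0.5345, 0.0136, 0.1536]
orientation: [-0.002, 0.756, 0.655, -0.002]
ft_force: [0.3, -0.0, -3.0]
opening: 0.068
gripper_force: 70.4
```

jog_arm(
  moves=[
    [[6, 3, 0.7, 0, 0, 0, 0], [6, 3, 0.7, 0, 0, 0, 0], [6, 3, 0.7, 0, 0, 0, 0], [6, 2, 0.4, 0, 0, 0, 0], [6, 0, 0, 0, 0, 0, 0], [6, 0, 0, 0, 0, 0, 0]],
  ],
)

```text
time: 16.05
ee_pos: [0.5746, 0.119, 0.1532]
orientation: [-0.002, 0.755, 0.656, -0.002]
ft_force: [-1.2, 0.1, -3.5]
opening: 0.0681
gripper_force: 70.4
```

Run:
```python
from h import *
plan([.5828,.1404,.12],-8.1)
shot("wrist","w7"); im,c=load("w7")
u=proj(c,[[.5828,.1404,.064]]); print(u)
# plate-level contours
g=cv2.cvtColor(im,cv2.COLOR_BGR2GRAY); b=cv2.adaptiveThreshold(g,255,0,1,31,12)
for k in cv2.findContours(b,1,2)[0]:
    P=onplane(c,k.reshape(-1,2),.064); r=cv2.minAreaRect((P[:,:2]*1000).astype(np.float32))
    if max(r[1])>45: print(np.round(r[0],1),np.round(r[1],1),round(r[2],1),cv2.boundingRect(k))
```

```text
t16.05 pos [0.5746 0.119  0.1532] yaw -8.02 | rot [-0.005  0.001  0.001] deg 0.3 | then shift cm [2.24 0.51 3.32] | F [-1.2  0.1 -3.5] open 0.0681 j [0.07 0.22 1.53 0.   1.4  0.21]
[[286.75976822 197.23416545]]
[687.4 -51.9] [51.4 61.7] 83.2 (398, 371, 72, 49)
[415.1 -14.6] [52.8 65.7] 81.3 (86, 370, 75, 50)
[409.9  91.1] [126.8  13.6] 1.8 (0, 272, 156, 36)
[558.7  28. ] [122.7 479.5] 82.8 (0, 266, 560, 134)
[571.2  98.6] [ 12.1 122.9] 83.7 (199, 247, 162, 16)
[405.2 123.2] [50.9 29.4] 18.6 (25, 227, 63, 49)
[584.8 140.8] [54.3 84.4] 82.0 (232, 158, 119, 75)
[576.3 144.2] [ 62.1 106. ] 81.8 (204, 149, 150, 86)
[719.2 139.7] [61.7  4.1] 85.9 (476, 125, 14, 90)
[744.4 134.4] [76.6 64.5] 86.5 (468, 114, 92, 114)
[528.9 137.5] [275.8 152.1] 4.5 (0, 67, 415, 215)
[688.4 193.4] [106.7   2.3] 81.5 (426, 0, 28, 179)
[502.5 241.1] [65.3  2.4] 80.9 (132, 0, 16, 116)
```

The wrist view confirms the outline: 54 × 84 mm, centre (0.584, 0.141), −8°.

jog_arm(
  moves=[
    [[6, 2.27, 0.63, 0, -0.005, 0.001, 0], [6, 0, 0, 2, 0, 0, 0], [6, 0, 0, 2, 0, 0, 0], [6, 0, 0, 2, 0, 0, 0], [6, 0, 0, 1, 0, 0, 0], [6, 0, 0, 0, 0, 0, 0], [6, 0, 0, 0, 0, 0, 0], [6, 0, 0, 0, 0, 0, 0]],
  ],
)

```text
time: 16.77
ee_pos: [0.5854, 0.1393, 0.0863]
orientation: [0.001, 0.756, 0.655, 0.002]
ft_force: [0.1, -0.2, -2.9]
opening: 0.0683
gripper_force: 70.3
```

Run:
```python
from h import *
plan([.584,.1406,.067],-8.1)
```

```text
t16.77 pos [0.5854 0.1393 0.0863] yaw -8.16 | rot [ 0.004 -0.001 -0.001] deg 0.3 | then shift cm [ 0.1  -0.16  1.93] | F [ 0.1 -0.2 -2.9] open 0.0683 j [0.11 0.3  1.58 0.   1.26 0.25]
```

jog_arm(
  moves=[
    [[6, 0.1, -0.15, 0.7, 0.003, 0, 0], [6, 0, 0, 0.5, 0, 0, 0], [6, 0, 0, 0.3, 0, 0, 0], [6, 0, 0, 0.2, 0, 0, 0], [6, 0, 0, 0, 0, 0, 0], [6, 0, 0, 0, 0, 0, 0]],
  ],
)

```text
time: 17.27
ee_pos: [0.5836, 0.1409, 0.0681]
orientation: [-0.0, 0.755, 0.655, 0.0]
ft_force: [0.3, 0.1, -2.7]
opening: 0.0681
gripper_force: 70.4
```

Run:
```python
from h import *
plan([.584,.1406,.067],-8.1)
```

```text
t17.27 pos [0.5836 0.1409 0.0681] yaw -8.13 | rot [-0.    -0.001 -0.   ] deg 0.1 | then shift cm [-0.02  0.04  0.11] | F [ 0.3  0.1 -2.7] open 0.0681 j [0.11 0.31 1.59 0.   1.23 0.25]
```

jog_arm(
  moves=[
    [[6, 0, 0, 0.06, 0, 0, 0], [6, 0, 0, 0.04, 0, 0, 0], [6, 0, 0, 0, 0, 0, 0], [6, 0, 0, 0, 0, 0, 0]],
  ],
)

```text
time: 17.6
ee_pos: [0.5836, 0.1409, 0.0672]
orientation: [-0.0, 0.755, 0.655, 0.0]
ft_force: [0.0, 0.4, -3.8]
opening: 0.0683
gripper_force: 70.4
```

jog_arm(
  moves=[
    [[6, 0, 0, 0.06, 0, 0, 0], [6, 0, 0, 0, 0, 0, 0], [6, 0, 0, 0, 0, 0, 0]],
  ],
)

```text
time: 17.85
ee_pos: [0.5837, 0.1409, 0.0671]
orientation: [-0.0, 0.755, 0.655, 0.0]
ft_force: [-3.0, -1.4, 5.9]
opening: 0.0679
gripper_force: 71.4
```

jog_arm(
  moves=[
    [[6, 0, 0, 0.06, 0, 0, 0], [6, 0, 0, 0, 0, 0, 0], [6, 0, 0, 0, 0, 0, 0]],
  ],
)

```text
time: 18.1
ee_pos: [0.5837, 0.1409, 0.0671]
orientation: [-0.0, 0.755, 0.655, 0.001]
ft_force: [-7.9, -1.6, 13.6]
opening: 0.0687
gripper_force: 72.3
```

The block is touching the plate. I'll ease off slightly, open and retreat.

jog_arm(
  moves=[
    [[6, 0, 0, -0.08, 0, 0, 0], [6, 0, 0, 0, 0, 0, 0], [8.5, 0, 0, 0, 0, 0, 0], [8.5, 0, 0, 0, 0, 0, 0], [8.5, 0, 0, 0, 0, 0, 0], [8.5, 0, 0, 0, 0, 0, 0], [8.5, 0, 0, 0, 0, 0, 0], [8.5, 0, 0, 0, 0, 0, 0]],
  ],
)

```text
time: 18.77
ee_pos: [0.5836, 0.1409, 0.0667]
orientation: [-0.0, 0.755, 0.655, 0.0]
ft_force: [0.3, -0.8, -0.1]
opening: 0.0852
gripper_force: 0.0
```

jog_arm(
  moves=[
    [[8.5, 0, 0, -1, 0, 0, 0], [8.5, 0, 0, -2, 0, 0, 0], [8.5, 0, 0, -3, 0, 0, 0], [8.5, 0, 0, -4, 0, 0, 0], [8.5, 0, 0, -4, 0, 0, 0], [8.5, 0, 0, 0, 0, 0, 0], [8.5, 0, 0, 0, 0, 0, 0], [8.5, 0, 0, 0, 0, 0, 0]],
  ],
)

```text
time: 19.43
ee_pos: [0.5835, 0.1408, 0.207]
orientation: [-0.0, 0.755, 0.655, 0.0]
ft_force: [-0.4, -0.0, -0.6]
opening: 0.0848
gripper_force: 0.0
```

Run:
```python
from h import *
shot("wrist","w8"); im,c=load("w8"); g=cv2.cvtColor(im,cv2.COLOR_BGR2GRAY)
b=cv2.adaptiveThreshold(g,255,0,1,31,10)
for k in cv2.findContours(b,1,2)[0]:
    P=onplane(c,k.reshape(-1,2),.064); r=cv2.minAreaRect((P[:,:2]*1000).astype(np.float32))
    if 30<max(r[1])<95 and np.hypot(r[0][0]-584,r[0][1]-141)<40: print(np.round(r[0],1),np.round(r[1],1),round(r[2],1),cv2.boundingRect(k))
plan([.608,.313,.2],-8)
cv2.imwrite("pics/w8c.png",im[:340,100:500].repeat(1,0))
print(proj(c,[[.608,.313,.109]]))
```

```text
[558.3 131.5] [26.8 36.9] 79.8 (233, 207, 41, 30)
[584.8 141.5] [54.2 84.1] 81.1 (233, 177, 96, 60)
t19.48 pos [0.5832 0.1407 0.2062] yaw -8.13 | rot [-0.001 -0.001 -0.002] deg 0.2 | then shift cm [17.4   0.06  0.62] | F [ 0.  -0.3 -1. ] open 0.085 j [0.11 0.22 1.43 0.   1.5  0.25]
[[278.82038667 -53.2637886 ]]
```

View pics/w8c.png

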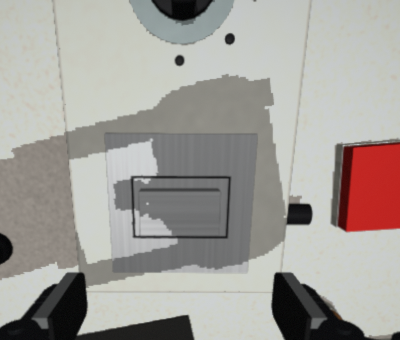

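The block (crop 139–221, 188–235) lies inside the outline (132–230, 177–238). I'll check that against the projected block corners, accounting for its 14 mm thickness, then plan the knob.

Run:
```python
from h import *
im,c=load("w8")
# top face corners seen (crop +100): left 139, right 221 ; far edge y=188..191 ; near edge y=235
P=onplane(c,[[239,191],[320,191],[320,235],[239,235]],.078); print(P.round(4),P.mean(0).round(4))
a=np.radians(-8.1); u=np.array([np.cos(a),np.sin(a),0]); v=np.array([-u[1],u[0],0])
q=[np.array([.5843,.141,.078])+i*.035*u+j*.02*v for i,j in((-1,1),(1,1),(1,-1),(-1,-1))]; print((proj(c,q)-[100,0]).round(0))
plan([.6079,.3130,.18],-6.7)
```

```text
[[0.5527 0.1642 0.078 ]
 [0.6203 0.1545 0.078 ]
 [0.6162 0.1153 0.078 ]
 [0.5457 0.1254 0.078 ]] [0.5837 0.1399 0.078 ]
[[138. 189.]
 [222. 189.]
 [220. 234.]
 [140. 234.]]
t19.48 pos [0.5832 0.1407 0.2062] yaw -8.13 | rot [-0.001 -0.001 -0.025] deg 1.4 | then shift cm [17.4   0.44  2.62] | F [ 0.  -0.3 -1. ] open 0.085 j [0.11 0.22 1.43 0.   1.5  0.25]
```

The block's pose is confirmed. Now I'll move over the knob and measure the stop marks from there.

jog_arm(
  moves=[
    [[8.5, 3, 0, 0, 0, 0, -0.025], [8.5, 3.5, 0.1, 0, 0, 0, 0], [8.5, 3.5, 0.1, 0, 0, 0, 0], [8.5, 3.5, 0.1, 0, 0, 0, 0], [8.5, 3, 0.1, 0, 0, 0, 0], [8.5, 0, 0, 0, 0, 0, 0], [8.5, 0, 0, 0, 0, 0, 0]],
  ],
)

```text
time: 20.07
ee_pos: [0.6069, 0.3054, 0.205]
orientation: [-0.001, 0.746, 0.665, -0.001]
ft_force: [-0.6, 0.3, -0.3]
opening: 0.0849
gripper_force: 0.0
```

Run:
```python
from h import *
shot("wrist","w9"); im,c=load("w9"); hsv=cv2.cvtColor(im,cv2.COLOR_BGR2HSV); v=hsv[...,2]
print(proj(c,[[.608,.313,.06]]).round(0))
for k in cv2.findContours((v<60).astype(np.uint8),1,2)[0]:
    if cv2.contourArea(k)<15: continue
    P=onplane(c,k.reshape(-1,2),.064); r=cv2.minAreaRect((P[:,:2]*1000).astype(np.float32))
    if np.hypot(r[0][0]-608,r[0][1]-313)<75: print("dark",np.round(r[0],1),np.round(r[1],1),round(r[2],1),cv2.boundingRect(k),"ang",round(np.degrees(np.arctan2(r[0][1]-313,r[0][0]-608)),1))
w=((hsv[...,1]<40)&(v>120)).astype(np.uint8)
for k in cv2.findContours(w,1,2)[0]:
    if not 15<cv2.contourArea(k)<3000: continue
    P=onplane(c,k.reshape(-1,2),.109); r=cv2.minAreaRect((P[:,:2]*1000).astype(np.float32))
    if np.hypot(r[0][0]-608,r[0][1]-313)<50: print("white",np.round(r[0],1),np.round(r[1],1),round(r[2],1),cv2.boundingRect(k),cv2.contourArea(k))
plan([.6079,.3130,.18],-6.7)
```

```text
[[280. 199.]]
dark [601.  262.4] [5.1 4.7] 83.5 (276, 251, 6, 6) ang -97.9
dark [641.6 271.3] [6.  5.5] 85.4 (318, 237, 7, 7) ang -51.2
dark [663.2 307.1] [24.1 23.5] 41.5 (329, 187, 28, 27) ang -6.1
dark [611.4 317. ] [45.2  7.1] 83.4 (279, 170, 9, 51) ang 49.7
dark [612.9 306.8] [53.9 68.6] 22.3 (252, 168, 61, 78) ang -51.3
dark [652.5 347.4] [5.9 6.9] 83.4 (323, 152, 9, 8) ang 37.6
dark [616.8 367.9] [5.8 6.4] 37.6 (279, 132, 8, 9) ang 80.9
white [603.4 281.3] [7.1 6.9] 40.5 (274, 249, 10, 11) 61.0
white [637.3 288.8] [7.7 8.2] 37.9 (316, 235, 11, 11) 80.0
white [612.1 327.1] [34.8  2.9] 83.5 (281, 172, 5, 47) 157.0
white [614.6 352.2] [8.5 5. ] 83.4 (279, 155, 8, 13) 82.0
t20.12 pos [0.6071 0.3042 0.2054] yaw -6.64 | rot [-0.002  0.     0.001] deg 0.1 | then shift cm [ 0.88 -0.02  2.54] | F [-0.4 -0.3 -0.2] open 0.0849 j [0.35 0.38 1.22 0.   1.55 0.47]
```

Fitting the marks puts the knob's axis at (0.6105, 0.315) with radii of 53–53.5 mm. The pointer is at 83.3°, which is still off. I'll descend around the bar.

jog_arm(
  moves=[
    [[5, 1.1, 0.22, 0, 0, 0, 0], [5, 0, 0, 3, 0, 0, 0], [5, 0, 0, 3, 0, 0, 0], [5, 0, 0, 2, 0, 0, 0], [5, 0, 0, 0, 0, 0, 0], [5, 0, 0, 0, 0, 0, 0], [5, 0, 0, 0, 0, 0, 0]],
  ],
)

```text
time: 20.7
ee_pos: [0.6118, 0.3147, 0.1287]
orientation: [0.0, 0.747, 0.664, 0.001]
ft_force: [0.5, 0.4, 2.1]
opening: 0.0502
gripper_force: 0.0
```

Run:
```python
from h import *
plan([.6105,.3150,.084],-6.7)
```

```text
t20.70 pos [0.6118 0.3147 0.1287] yaw -6.73 | rot [ 0.002 -0.002 -0.001] deg 0.1 | then shift cm [ 0.01 -0.13  4.47] | F [0.5 0.4 2.1] open 0.0502 j [0.36 0.44 1.3  0.   1.41 0.48]
```

jog_arm(
  moves=[
    [[5, 0, -0.13, 1.5, 0, 0, 0], [5, 0, 0, 1.5, 0, 0, 0], [5, 0, 0, 1, 0, 0, 0], [5, 0, 0, 0.45, 0, 0, 0], [5, 0, 0, 0, 0, 0, 0], [5, 0, 0, 0, 0, 0, 0], [3, 0, 0, 0, 0, 0, 0], [3, 0, 0, 0, 0, 0, 0]],
  ],
  force=30,
)

```text
time: 21.37
ee_pos: [0.6101, 0.3151, 0.0834]
orientation: [-0.0, 0.747, 0.665, 0.001]
ft_force: [-0.1, -0.4, 0.6]
opening: 0.0302
gripper_force: 0.0
```

jog_arm(
  moves=[
    [[1, 0, 0, 0, 0, 0, 0], [1, 0, 0, 0, 0, 0, 0], [1, 0, 0, 0, 0, 0, 0], [1, 0, 0, 0, 0, 0, 0], [1, 0, 0, 0, 0, 0, 0], [1, 0, 0, 0, 0, 0, 0]],
  ],
)

```text
time: 21.87
ee_pos: [0.6103, 0.3151, 0.0831]
orientation: [0.0, 0.747, 0.665, 0.001]
ft_force: [3.1, -0.7, 6.0]
opening: 0.0157
gripper_force: 31.7
```

Run:
```python
from h import *
plan([.6105,.3150,.084],-6.7); print(monitor.get_obs()["wrist_torque"])
```

```text
t21.87 pos [0.6103 0.3151 0.0831] yaw -6.70 | rot [ 0.001 -0.001 -0.   ] deg 0.1 | then shift cm [-0.    0.02 -0.09] | F [ 3.1 -0.7  6. ] open 0.0157 j [0.36 0.47 1.35 0.   1.32 0.48]
[-0.10004285 -0.53674325  0.01104261]
```

It's gripped and well centred, with 3 N of side force. I'll turn it clockwise, which is + about the tool's z, checking on the way.

jog_arm(
  moves=[
    [[1, 0, 0, 0, 0, 0, 0.1], [1, 0, 0, 0, 0, 0, 0.1], [1, 0, 0, 0, 0, 0, 0.1], [1, 0, 0, 0, 0, 0, 0.1], [1, 0, 0, 0, 0, 0, 0.1], [1, 0, 0, 0, 0, 0, 0.1], [1, 0, 0, 0, 0, 0, 0.1], [1, 0, 0, 0, 0, 0, 0.1]],
  ],
)

```text
time: 22.53
ee_pos: [0.6111, 0.3147, 0.0831]
orientation: [0.0, 0.948, 0.319, 0.002]
ft_force: [11.6, -2.7, 3.4]
opening: 0.0154
gripper_force: 31.3
```

jog_arm(
  moves=[
    [[1, 0, 0, 0, 0, 0, 0.1], [1, 0, 0, 0, 0, 0, 0.1], [1, 0, 0, 0, 0, 0, 0.1], [1, 0, 0, 0, 0, 0, 0.1], [1, 0, 0, 0, 0, 0, 0.1], [1, 0, 0, 0, 0, 0, 0.1], [1, 0, 0, 0, 0, 0, 0.1], [1, 0, 0, 0, 0, 0, 0.1]],
  ],
)

```text
time: 23.2
ee_pos: [0.6113, 0.3139, 0.0831]
orientation: [0.0, 0.997, -0.076, 0.002]
ft_force: [10.8, -10.1, 4.6]
opening: 0.0156
gripper_force: 31.4
```

jog_arm(
  moves=[
    [[1, 0, 0, 0, 0, 0, 0], [1, 0, 0, 0, 0, 0, 0], [1, 0, 0, 0, 0, 0, 0]],
  ],
)

```text
time: 23.45
ee_pos: [0.6113, 0.3139, 0.0831]
orientation: [-0.0, 0.997, -0.073, 0.002]
ft_force: [11.6, -9.0, 3.2]
opening: 0.0156
gripper_force: 31.4
```

Run:
```python
from h import *
plan([.6103,.3151,.083],-6.7-91.67); print(monitor.get_obs()["wrist_torque"])
```

```text
t23.45 pos [0.6113 0.3139 0.0831] yaw -98.42 | rot [-0.    -0.003 -0.001] deg 0.2 | then shift cm [-0.12 -0.11  0.01] | F [11.6 -9.   3.2] open 0.0156 j [ 0.36  0.47  1.35 -0.    1.32  2.08]
[-1.38917042 -1.88068986 -0.00406941]
```

jog_arm(
  moves=[
    [[3, 0, 0, 0, 0, 0, 0], [4.5, 0, 0, 0, 0, 0, 0], [4.5, 0, 0, 0, 0, 0, 0], [4.5, 0, 0, 0, 0, 0, 0], [4.5, 0, 0, -1, 0, 0, 0], [4.5, 0, 0, -3, 0, 0, 0], [4.5, 0, 0, -4, 0, 0, 0], [4.5, 0, 0, -4, 0, 0, 0]],
  ],
)

```text
time: 24.12
ee_pos: [0.6091, 0.3148, 0.204]
orientation: [-0.0, 0.997, -0.073, -0.001]
ft_force: [1.1, -0.1, 0.4]
opening: 0.0452
gripper_force: 0.0
```

jog_arm(
  moves=[
    [[4.5, 0, 0, -4, 0, 0, 0], [4.5, 0, 0, -2, 0, 0, 0], [4.5, 0, 0, 0, 0, 0, 0], [4.5, 0, 0, 0, 0, 0, 0]],
  ],
)

```text
time: 24.45
ee_pos: [0.6099, 0.3151, 0.2645]
orientation: [-0.001, 0.997, -0.073, 0.001]
ft_force: [0.1, 0.1, -0.8]
opening: 0.0452
gripper_force: 0.0
```

Run:
```python
from h import *
shot("wrist","w10"); im,c=load("w10"); hsv=cv2.cvtColor(im,cv2.COLOR_BGR2HSV); v=hsv[...,2]
print(monitor.get_obs()["ee_pos"],proj(c,[[.6105,.315,.109],[.63,.312,.109]]).round(0).tolist())
for th in(90,120,150):
  w=((hsv[...,1]<60)&(v>th)).astype(np.uint8)
  for k in cv2.findContours(w,1,2)[0]:
    if not 15<cv2.contourArea(k)<3000: continue
    P=onplane(c,k.reshape(-1,2),.109); r=cv2.minAreaRect((P[:,:2]*1000).astype(np.float32))
    if np.hypot(r[0][0]-610,r[0][1]-315)<45: print("white",th,np.round(r[0],1),np.round(r[1],1),round(r[2],1),cv2.boundingRect(k))
shot("top","t10"); shot("scene","s10")
a,_=load("scene0"); b,_=load("s10"); d=cv2.absdiff(a,b).max(2)
# plate region: outline + block contours in the scene view; bystander motion check
_,c=load("s10")
print("rack blocks/brush/bottle/jar/loupe diff:",[(n,int((d[y0:y1,x0:x1]>40).sum())) for n,x0,y0,x1,y1 in(("rack",95,285,165,360),("brush",115,200,185,265),("bottle",283,270,318,322),("jar",315,240,348,280),("loupe",225,145,248,172))])
```

```text
[0.60954994 0.31491521 0.26272329] [[280.0, 204.0], [280.0, 183.0]]
white 90 [623.2 311.9] [ 3.8 35.9] 81.6 (279, 171, 5, 39)
white 90 [615.9 316.2] [48.8 59.9] 51.6 (254, 167, 53, 66)
white 120 [622.9 312.5] [ 2.8 34.9] 81.6 (279, 172, 4, 38)
white 120 [648.2 308.8] [4.5 9. ] 81.6 (278, 158, 6, 11)
white 150 [623.8 311.9] [ 1.8 33. ] 81.7 (280, 172, 3, 36)
white 150 [648.2 308.8] [2.7 7.2] 81.6 (279, 159, 4, 9)
rack blocks/brush/bottle/jar/loupe diff: [('rack', 0), ('brush', 0), ('bottle', 0), ('jar', 0), ('loupe', 123)]
```

The pointer line is at −8.4°, the disc's direction. I'll check the loupe in the top view, since the difference there may be a shadow, and re-check the block.

Run:
```python
from h import *
for f,(x0,y0,x1,y1) in (("top0",(215,270,260,310)),("t10",(215,270,260,310)),("scene0",(215,140,260,180)),("s10",(215,140,260,180))):
    im,_=load(f); g=im[y0:y1,x0:x1].max(2)
    for k in cv2.findContours((g<40).astype(np.uint8),0,2)[0]:
        if cv2.contourArea(k)>30: print(f,cv2.boundingRect(k),cv2.contourArea(k))
a,_=load("t10"); b,_=load("top0"); d=cv2.absdiff(a,b).max(2)
print("jar,bottle,rack-right,brush:",[int((d[y0:y1,x0:x1]>40).sum()) for x0,y0,x1,y1 in((284,128,312,156),(338,124,366,156),(405,215,465,272),(345,255,378,345))])
```

```text
top0 (13, 13, 15, 15) 163.5
t10 (13, 13, 15, 15) 158.0
scene0 (14, 9, 14, 19) 181.5
s10 (14, 9, 14, 19) 181.5
jar,bottle,rack-right,brush: [0, 0, 0, 0]
```

The loupe hasn't moved, so the difference was a shadow, and nothing else has moved either. Handing in.

```bash
python3 -c "
from workcell import job; print(job.sign_off())"
```

```text
the job is handed in; nothing more can be done
None
```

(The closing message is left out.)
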